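# Set the swivel fixture to its index tab and lock it

### The job

Set the angle of the swivel fixture: push the ring's long lever round by its upright post until the small brass pointer on the ring stands at the middle of the steel index tab clamped to the edge of the graduated flange, and leave it there. Then push the short lock lever at the fixture's right-hand end round towards the robot (clockwise seen from above) until it meets its stop. Only push with the fingers, gently: do not pinch the posts, do not push the index tab, and do not disturb the loose parts lying on and around the fixture.

Things in the scene. Friction and masses are not known exactly. Their poses are not given: they have to be found in the camera images.
- swivel: Fixture base, fixed: grey plate 18 mm thick, 236 mm in x, from +118 to -188 mm in y, with an aluminium graduated flange (190 mm wide, top 34 mm, marks every 5 degrees). Origin on the ring's vertical axis at bench height; -x faces the robot, turned up to 0.3 rad. On it turns a 140 mm steel ring (top 56 mm) carrying a clamped 44 x 84 x 30 mm drilled steel block (top 86 mm).
- ring (a joint): Angle of the ring, rad, counterclockwise from above positive, free between -1.25 and 1.25 (stops). At 0 the lever points along the base's -x and the pointer at 60 degrees from the base's +x towards +y. Stiff with friction (about 0.25 N m, so about 2 to 3 N at the post); it stays where it is left.
- lever_post (a point): On the axis of the upright round steel post (16 mm diameter, from 55 to 115 mm above the bench) at the end of the ring's long lever, 115 mm from the ring's axis; this point is 90 mm above the bench. The lever arm is 18 mm wide, top at 54 mm. The post is 120 degrees counterclockwise from the pointer.
- pointer_tip (a point): Tip of the small brass pointer screwed on the ring's rim (a 28 mm long wedge seen from above, 14 mm wide at the root, from 36 to 57 mm above the bench); the point is 83 mm from the ring's axis, 40 mm above the bench.
- index_mark (a point): Middle of the index tab's nose: dark steel clamp 16 mm wide on the flange's edge, top 42 mm, 10 mm wide nose inward, small screw outward. The point is 83 mm from the ring's axis, 40 mm above the bench; it coincides with pointer_tip when the ring is set. The tab always lies counterclockwise (from above) of the starting pointer, by 0.4 to 1.7 rad.
- index: The whole index tab; its origin lies on the ring's axis at bench height, not in the tab. It is fixed and must not be pushed.
- lock (a joint): Angle of the short lock lever, rad; starts at 0 to 0.25: 0 open (lever points along the base's -y), grows clockwise from above to its stop at 1.5 (points along the base's -x, towards the robot). Friction about 0.12 N m, so about 2 N at its post; it stays where it is left.
- lock_post (a point): On the axis of the upright round steel post (16 mm diameter, from 57 to 112 mm above the bench) at the end of the lock lever, 60 mm from its pivot; the point is 90 mm above the bench. The lever arm is 14 mm wide, top at 58 mm.
- lock_pivot (a point): On the vertical axis of the lock lever, 90 mm above the bench; at base x = -30, y = -150 mm. The hub is 28 mm across and ends 66 mm above the bench.
- plate_nut: Loose hex nut 30 x 34 x 24 mm standing on the base plate, at its far right corner. Origin under its centre. A bystander.
- tbolt: Loose T-bolt 127 mm long, 26 mm high, on the bench at the near left of the fixture. Origin under its centre. A bystander.
- step: Loose step block 30 x 67 x 55 mm on the bench, left of the fixture. Origin under its centre. A bystander.
- spanner: Loose open-ended spanner, 248 mm long, 9 mm high, on the bench, right of the fixture. Origin under its centre. A bystander.
- packer: Loose steel packer 20 x 45 x 18 mm on the bench, at the near right of the fixture. Origin under its centre. A bystander.

How it is judged:
On the way, in this order (a step that is already met when the one before it is completed fails the run):
1. the pointer rests at the index tab, the lock still open (horizontal distance between pointer_tip and index_mark below 0.005 m and velocity of joint ring between -0.03 and 0.03 rad/s and value of joint lock below 0.5 rad), for 0.3 s.
2. the lock lever is pushed round to its stop (value of joint lock above 1.38 rad), for 0.2 s.
At the end, for the whole second after the job is handed in: The pointer tip is within 5 mm of the middle of the index tab's nose, the lock lever is at its stop (over 1.38 of 1.5 rad), and both are at rest (horizontal distance between pointer_tip and index_mark below 0.005 m and value of joint lock above 1.38 rad and velocity of joint ring between -0.03 and 0.03 rad/s and velocity of joint lock between -0.03 and 0.03 rad/s); the robot touches nothing.
It fails at once if a loose part on or around the fixture is lifted or moved by more than 15 mm (distance of any of plate_nut, tbolt, step, spanner, packer from where it was at the start of the episode above 0.015 m).
It fails at once if a lever is pinched or pushed hard (more than 30 N between the fingers and the ring or the lock lever) (contact force between the fingers and ring above 30 N or contact force between the fingers and lock above 30 N).
It fails at once if the index tab is pushed (more than 15 N) (contact force between the arm and index above 15 N).
It also fails if it takes over 53 s, if anything falls off the work surface, if the arm or the gripper's body presses on something with over 40 N, if the wrist force passes 120 N, or if a joint passes its speed limit or range.

### The arm

A 6-joint arm with a two-finger parallel gripper is mounted at the origin on a cart in front of the work surface, level with it; the furniture and walls round the work are solid. World frame = base frame: x ahead of the robot, y to its left, z up, the work surface at z = 0. Lengths are in m, angles in rad, forces in N, time in s.
With the tool pointing down it reaches from about 0.35 to 0.925 m from the base axis. Payload 6.4 kg.
Tool frame: the origin (TCP) lies midway between the tips of the shut fingers; the grasp point (between the pads) lies 19 mm behind it; z points along the fingers, y is the direction in which the jaws open and shut (so a half turn about z gives the same grasp; the last joint's range is limited). The gripper opens to 85 mm and grips with 20 to 120 N. Pads are 22 mm wide; open, the fingers measure 114 mm over their backs; the gripper's body (76 mm by 85 mm) begins 54 mm behind the grasp point. The pads swing forward as they close: fully open they stand 13 mm farther back than shut.
Start: joints at [1.034, 0.245, 1.558, -0, 1.339, -0.174], TCP at [0.231, 0.608, 0.205] pointing down, gripper open.
Joint ranges: [-3.13, 3.13], [-1.02, 2.26], [0.13, 2.54], [-0.95, 4.09], [0.21, 2.88], [-2.74, 2.74]. Speed limits (rad/s): [2.57, 2.57, 3.14, 3.14, 3.14, 3.14].

### API

Orientations are given as a unit quaternion [w, x, y, z].
In Python, from rig import sense, grab_frame, calibration, close_job gives the robot as it stands.
- The arm moves only by the tool arm_command, never from a script. Its argument "targets" is a list of rows, each an object with "linear": the shift along the tool's x, y, z in mm, a list of three; "delta_rot": the turn, a rotation vector about the tool's x, y, z in rad, a list of three; "jaw": the finger opening in mm, from 0 to 85.4. A call has 1 to 20 rows; each row is the pose to reach, as a shift and turn from the pose commanded when the call began, along the tool's axes at that moment; what a row does not reach only later rows make up. A row lasts 1/12 s, in which the tool goes at most 41.7 mm and 7.16 degrees, less where a joint would pass 70% of its speed; a pose out of reach is approached as far as the arm can. A call with a gripper value outside its range is refused whole. The fingers move at their own pace and stop on an object; "squeeze" is the grip in N (left out, the last holds). Time passes only in rows, so rows that repeat a pose let the fingers close. It gives the time, the measured TCP pose, the force and the opening at its end, in the units of the state.
- sense(): the state, without advancing time (a new reading comes with each control period).
- grab_frame(name): name is "scene" or "side" or "wrist"; returns (picture, depth): 420x560x3 uint8, blue, green, red; 420x560 float32, m along the optical axis (not along the pixel's ray), 0 where there is no reading.
- calibration(name): a dict with "fx", "fy", "cx", "cy" (pixels), "pose" (4x4, takes a point from camera to world coordinates). Camera axes: x right, y up, looking along -z (the intrinsics and any distortion apply to the point x, -y, -z); pixel columns grow to the right and rows downward; lengths in m; the calibration is good to about 2 mm. A picture is of the moment at which its call begins: read the wrist's pose just before it. calibration takes no time and is no camera call; for the wrist camera it gives the pose at the moment of the call.
- close_job(): hands the job in, once; it reports no verdict.
The state is a dict: "t": time; "joints": joint angles; "joint_vel": joint speeds; "joint_torque": joint torques, N m; "ee_pos": TCP position; "tool_rot": TCP orientation; "contact_force": force on the tool from outside, world axes, zero at the start; "moment": the same for the moment, N m; "grip_width": finger opening in m.
Only numpy, scipy, OpenCV 4.12 (cv2) and the standard library are available. Lean on these libraries where they do the work, as an engineer would, in place of code of your own. Each camera call takes 0.05 s, during which the arm holds its last target.

## Working session

There is one attempt and no reset: what is moved stays moved. The work goes in short steps, Python scripts to look and compute and a tool call to move; the robot and the scene stay as the last step left them, time stands still between calls to the robot, and variables do not carry over. Pictures are saved under pics/ and viewed, and the job is handed in when it is done.

Besides the shell and the picture viewer there is one more tool, called after "Request:" as name(argument=value, ...), one argument or row to a line, values as JSON. arm_command: Moves the arm, as the interface text tells. Its arguments: {"type":"object","properties":{"targets":{"type":"array"},"squeeze":{"type":"number"}},"required":["targets"]}

```bash
mkdir -p pics
python3 - <<'E'
from rig import *
import cv2,numpy as np
s=sense();print(s)
for n in("scene","side","wrist"):
    c=calibration(n);print(n,c)
    p,d=grab_frame(n);cv2.imwrite(f"pics/{n}0.png",p);np.save(f"pics/{n}0.npy",d)
E
```

```text
{'t': 0.0, 'joints': array([ 1.03387889e+00,  2.45812958e-01,  1.55905097e+00,  3.37069489e-06,
        1.33868752e+00, -1.74110814e-01]), 'joint_vel': array([ 0.00024419, -0.00012325,  0.00198717, -0.00010462,  0.00067056,
        0.00085967]), 'joint_torque': array([ 4.44761572e-04, -4.29499590e+01, -3.26137841e+01, -2.93656581e-05,
        5.26824355e-03,  2.62748117e-06]), 'ee_pos': array([0.2303623 , 0.60714589, 0.20386122]), 'tool_rot': array([-3.42438269e-04,  1.80410332e-01,  9.83590948e-01, -9.17582213e-04]), 'contact_force': array([-1.00119088,  0.2691297 ,  0.61477752]), 'moment': array([ 0.00693413,  0.0182218 , -0.01885055]), 'grip_width': 0.08539170754260149}
scene {'fx': 509.6986298502973, 'fy': 509.6986298502973, 'cx': 282.0407167336403, 'cy': 204.6386452854161, 'pose': array([[ 0.88962047,  0.29542184, -0.34828345,  0.1567715 ],
       [-0.45663139,  0.58864877, -0.66706851, -0.62181486],
       [ 0.00795002,  0.75247496,  0.65857288,  0.77855031],
       [ 0.        ,  0.        ,  0.        ,  1.        ]])}
side {'fx': 514.0365744097215, 'fy': 514.0365744097215, 'cx': 279.84556515979233, 'cy': 219.01486850423987, 'pose': array([[ 0.98116357,  0.13385772, -0.13928445,  0.35147411],
       [-0.19195148,  0.59440434, -0.78092132, -0.96769938],
       [-0.02174107,  0.79294741,  0.60890207,  0.90042706],
       [ 0.        ,  0.        ,  0.        ,  1.        ]])}
wrist {'fx': 304.75971792176347, 'fy': 304.75971792176347, 'cx': 277.4218172575425, 'cy': 209.60230031461845, 'pose': array([[ 0.35562264, -0.8896514 , -0.28644882,  0.15700126],
       [ 0.93462757,  0.337865  ,  0.11098897,  0.63508753],
       [-0.00196046, -0.30719316,  0.95164516,  0.37318153],
       [ 0.        ,  0.        ,  0.        ,  1.        ]])}
```

View pics/scene0.png

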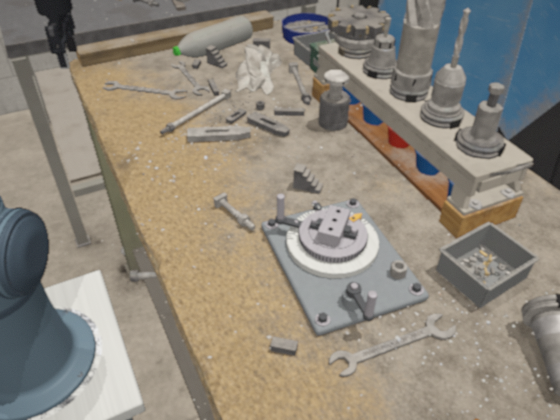

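View pics/side0.png

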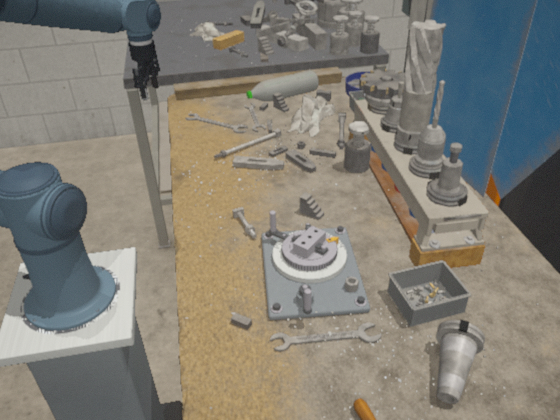

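View pics/wrist0.png

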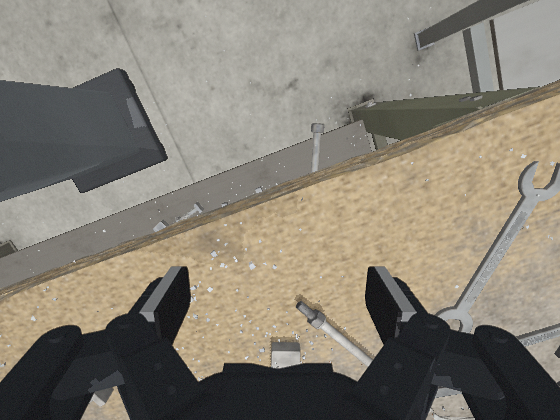

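The fixture is at about px (345,250) in scene and (312,265) in side. I'll zoom in on both.

Run:
```python
import cv2
p=cv2.imread("pics/scene0.png")[180:330,250:430];cv2.imwrite("pics/sc_z.png",cv2.resize(p,None,fx=4,fy=4,interpolation=cv2.INTER_CUBIC))
p=cv2.imread("pics/side0.png")[200:325,250:380];cv2.imwrite("pics/si_z.png",cv2.resize(p,None,fx=4.7,fy=4.7,interpolation=cv2.INTER_CUBIC))
```

```text
(no output)
```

View pics/sc_z.png

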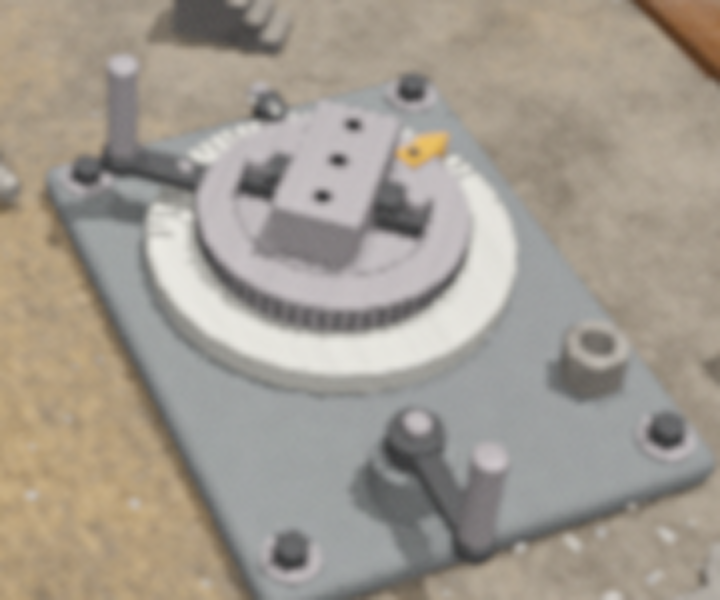

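View pics/si_z.png

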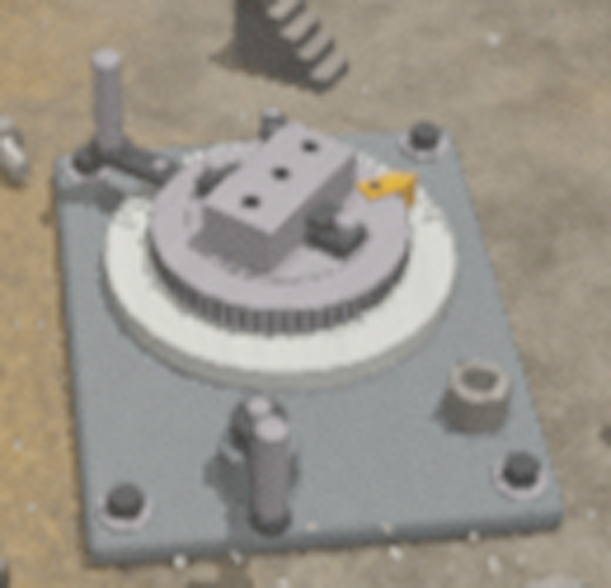

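Scene zoom: lever post top at about (122,65), brass pointer at (430,148), tab screw at about (268,103). The block hides the tab's nose, so I need a wrist view from above. First, rough positions.

```bash
cat > h.py <<'E'
import numpy as np
from rig import *
def ray(c,u,v,z):
    T=np.array(c["pose"]);d=T[:3,:3]@np.array([(u-c["cx"])/c["fx"],-(v-c["cy"])/c["fy"],-1.0])
    o=T[:3,3];return o+d*(z-o[2])/d[2]
def proj(c,P):
    T=np.array(c["pose"]);q=T[:3,:3].T@(np.asarray(P)-T[:3,3]);return np.array([c["cx"]+c["fx"]*q[0]/-q[2],c["cy"]-c["fy"]*q[1]/-q[2]])
E
python3 - <<'E'
from h import *
c=calibration("scene");f=lambda x,y,z:print(ray(c,250+x/4,180+y/4,z).round(4))
for a in [(335,215,.056),(122,65,.115),(445,140,.05),(268,103,.045),(418,420,.066),(488,455,.112),(50,170,.018),(400,85,.018),(712,470,.018),(250,600,.018),(595,345,.042)]:f(*a)
c=calibration("side");f=lambda x,y,z:print('s',ray(c,250+x/4.7,200+y/4.7,z).round(4))
for a in [(280,225,.056),(107,58,.115),(410,185,.05),(272,115,.045),(260,406,.066),(270,428,.112)]:f(*a)
E
```

```text
[ 0.5916 -0.0164  0.056 ]
[0.5166 0.0745 0.115 ]
[0.6772 0.0109 0.05  ]
[0.6112 0.0837 0.045 ]
[ 0.5499 -0.1542  0.066 ]
[ 0.5401 -0.2132  0.112 ]
[0.494  0.1151 0.018 ]
[0.7033 0.0893 0.018 ]
[ 0.6833 -0.2105  0.018 ]
[ 0.4533 -0.1753  0.018 ]
[ 0.6653 -0.1378  0.042 ]
s [ 0.5946 -0.0178  0.056 ]
s [0.5189 0.0711 0.115 ]
s [0.6737 0.0061 0.05  ]
s [0.6161 0.0892 0.045 ]
s [ 0.5506 -0.1571  0.066 ]
s [ 0.5408 -0.2163  0.112 ]
```

Fixture axis is near (0.593,-0.017) and yaw about -0.14. The ring has to turn about +68°. I'll move the wrist camera above it with the jaws shut.

Request:
arm_command(
  targets=[
    {"linear": [-552, -469, -16], "delta_rot": [0, 0, 2.077], "jaw": 0},
    {"linear": [-552, -469, -16], "delta_rot": [0, 0, 2.077], "jaw": 0},
    {"linear": [-552, -469, -16], "delta_rot": [0, 0, 2.077], "jaw": 0},
    {"linear": [-552, -469, -16], "delta_rot": [0, 0, 2.077], "jaw": 0},
    {"linear": [-552, -469, -16], "delta_rot": [0, 0, 2.077], "jaw": 0},
    {"linear": [-552, -469, -16], "delta_rot": [0, 0, 2.077], "jaw": 0},
    {"linear": [-552, -469, -16], "delta_rot": [0, 0, 2.077], "jaw": 0},
    {"linear": [-552, -469, -16], "delta_rot": [0, 0, 2.077], "jaw": 0},
    {"linear": [-552, -469, -16], "delta_rot": [0, 0, 2.077], "jaw": 0},
    {"linear": [-552, -469, -16], "delta_rot": [0, 0, 2.077], "jaw": 0},
    {"linear": [-552, -469, -16], "delta_rot": [0, 0, 2.077], "jaw": 0},
    {"linear": [-552, -469, -16], "delta_rot": [0, 0, 2.077], "jaw": 0},
    {"linear": [-552, -469, -16], "delta_rot": [0, 0, 2.077], "jaw": 0},
    {"linear": [-552, -469, -16], "delta_rot": [0, 0, 2.077], "jaw": 0},
    {"linear": [-552, -469, -16], "delta_rot": [0, 0, 2.077], "jaw": 0},
    {"linear": [-552, -469, -16], "delta_rot": [0, 0, 2.077], "jaw": 0},
    {"linear": [-552, -469, -16], "delta_rot": [0, 0, 2.077], "jaw": 0},
    {"linear": [-552, -469, -16], "delta_rot": [0, 0, 2.077], "jaw": 0},
    {"linear": [-552, -469, -16], "delta_rot": [0, 0, 2.077], "jaw": 0},
    {"linear": [-552, -469, -16], "delta_rot": [0, 0, 2.077], "jaw": 0},
  ],
)

```text
t: 1.82
ee_pos: [0.58, -0.0269, 0.2204]
tool_rot: [-0.001, 0.939, 0.343, -0.0]
contact_force: [-0.9, 0.1, -0.6]
grip_width: -0.0001
```

Request:
arm_command(
  targets=[
    {"linear": [0, 0, 0], "delta_rot": [0, 0, 0], "jaw": 0},
    {"linear": [0, 0, 0], "delta_rot": [0, 0, 0], "jaw": 0},
    {"linear": [0, 0, 0], "delta_rot": [0, 0, 0], "jaw": 0},
  ],
)

```text
t: 2.07
ee_pos: [0.5798, -0.0252, 0.221]
tool_rot: [-0.0, 0.939, 0.345, -0.0]
contact_force: [-0.2, -0.2, 0.4]
grip_width: -0.0001
```

Run:
```python
from h import *;import cv2,json
s=sense();print(s['t'],s['joints'],s['ee_pos'],s['tool_rot'],s['contact_force'],s['grip_width'])
c=calibration("wrist");p,d=grab_frame("wrist");cv2.imwrite("pics/w1.png",p);np.savez("pics/w1.npz",d=d,**c)
cv2.imwrite("pics/w1z.png",cv2.resize(p,(784,588)))
```

```text
2.0667 [-2.38831526e-01  7.01886426e-02  1.72436051e+00  1.31400769e-04
  1.34717762e+00  6.27968965e-01] [ 0.57982043 -0.02524736  0.22100534] [-9.05602294e-05  9.38690777e-01  3.44760229e-01 -2.00068294e-05] [-0.18305302 -0.21437507  0.43868212] -0.00014485588288315918
```

View pics/w1z.png

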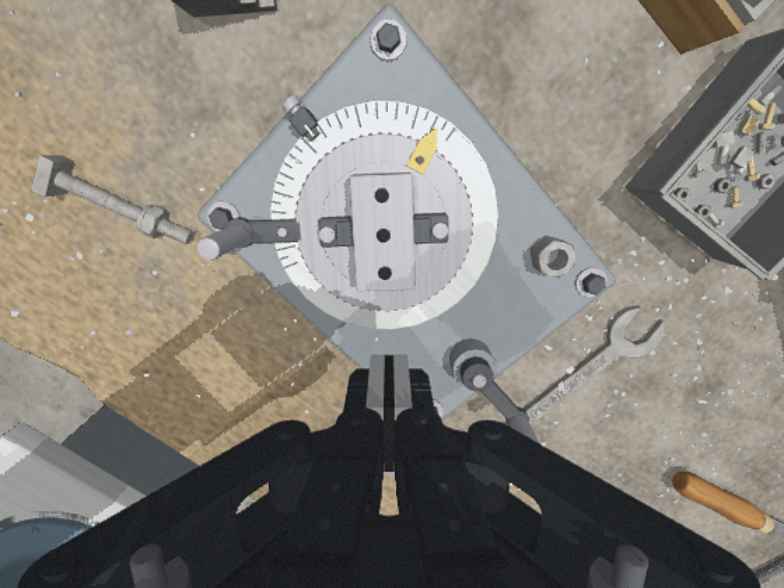

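Clear top view in the resized image: pointer tip at about (436,130), tab at about (305,120) with its nose near (315,135), post top at about (208,247). I'll zoom in for accuracy.

Run:
```python
import cv2
p=cv2.imread("pics/w1.png");cv2.imwrite("pics/w1a.png",cv2.resize(p[60:130,195:330],(780,404),interpolation=cv2.INTER_CUBIC))
```

```text
(no output)
```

View pics/w1a.png

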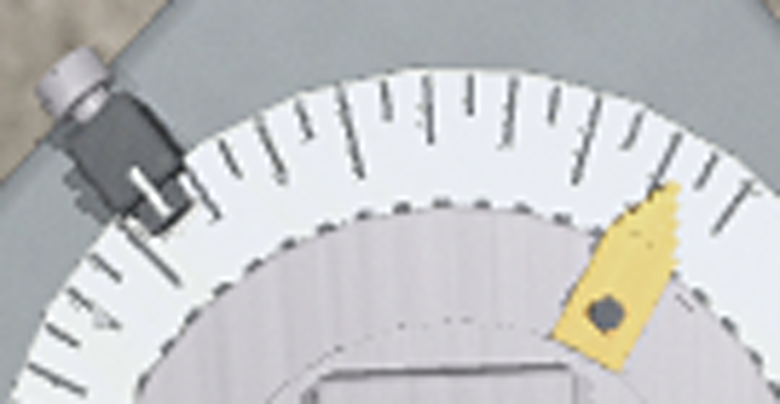

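```bash
cat > m.py <<'E'
from h import *;import cv2,sys
from scipy.optimize import least_squares
def center(p,c):
    # flange outer rim: white pixels, hull, cast to z=.034, robust circle r=.095
    hsv=cv2.cvtColor(p,cv2.COLOR_BGR2HSV);m=((hsv[...,2]>200)&(hsv[...,1]<25)).astype(np.uint8)
    m=cv2.morphologyEx(m,cv2.MORPH_OPEN,np.ones((2,2),np.uint8))
    n,l,st,_=cv2.connectedComponentsWithStats(m);ok=st[:,4].copy();ok[0]=0
    k=ok.argmax();ys,xs=np.where(l==k);h=cv2.convexHull(np.c_[xs,ys].astype(np.int32))[:,0]
    P=np.array([ray(c,u,v,.034)[:2] for u,v in h])
    r=least_squares(lambda q:np.hypot(*(P-q[:2]).T)-q[2],[*P.mean(0),.095],loss='soft_l1',f_scale=.0005)
    return r.x,np.hypot(*(P-r.x[:2]).T)-r.x[2]
E
python3 - <<'E'
from m import *
z=np.load("pics/w1.npz");c={k:z[k] for k in z};p=cv2.imread("pics/w1.png")
q,res=center(p,c);print(q,np.abs(res).max(),res.std())
o=q[:2]
def f(n,x,y,zz,s=5.778,ox=195,oy=60):
    P=ray(c,ox+x/s,oy+y/s,zz);v=P[:2]-o;print(n,P.round(4),'r',np.hypot(*v).round(4),'ang',np.degrees(np.arctan2(v[1],v[0])).round(2))
f('tiptop',675,185,.057);f('tipbot',675,185,.036);f('screw',605,315,.057);f('rootm',588,352,.057)
f('wl_out',137,170,.042);f('wl_in',170,213,.042);f('nose l',150,232,.042);f('nose r',192,207,.042);f('tabscrew',75,82,.045)
g=lambda n,x,y,zz:f(n,x,y,zz,1.4,0,0)
g('post',208,247,.115);g('b1',382,195,.086);g('b3',385,272,.086);g('b2',383,235,.086);g('lockhub',479,380,.066)
d=z['d'];import numpy as np
for u,v in[(208/1.4,247/1.4),(383/1.4,255/1.4),(235,190),(299.7,114.5)]:print(u,v,d[int(v),int(u)])
E
```

```text
[ 0.59626465 -0.00796892  0.0942083 ] 0.0010344323791665888 0.00024740308127519967
tiptop [0.6769 0.0106 0.057 ] r 0.0827 ang 12.96
tipbot [0.6792 0.0096 0.036 ] r 0.0848 ang 11.99
screw [0.6524 0.0055 0.057 ] r 0.0577 ang 13.44
rootm [0.6456 0.0035 0.057 ] r 0.0507 ang 13.13
wl_out [0.6163 0.0873 0.042 ] r 0.0973 ang 78.12
wl_in [0.6143 0.0781 0.042 ] r 0.088 ang 78.17
nose l [0.6092 0.079  0.042 ] r 0.0879 ang 81.51
nose r [0.6178 0.0757 0.042 ] r 0.0864 ang 75.58
tabscrew [0.6211 0.1042 0.045 ] r 0.1149 ang 77.5
post [0.5201 0.0787 0.115 ] r 0.1153 ang 131.31
b1 [0.6171 0.0119 0.086 ] r 0.0288 ang 43.53
b3 [ 0.576  -0.0255  0.086 ] r 0.0268 ang -139.0
b2 [ 0.5961 -0.0067  0.086 ] r 0.0012 ang 97.23
lockhub [ 0.5508 -0.1517  0.066 ] r 0.1508 ang -107.54
148.57142857142858 176.42857142857144 0.27880907
273.5714285714286 182.14285714285717 0.3116797
235 190 0.34604394
299.7 114.5 0.3156976
```

Needed turn: tab angle 78.15° minus pointer angle 13.1°, so about 65.0°. I'll go to just behind the post, then down to z≈0.072.

Request:
arm_command(
  targets=[
    {"linear": [26, -60, 0], "delta_rot": [0, 0, -0.03], "jaw": 0},
    {"linear": [52, -119, 0], "delta_rot": [0, 0, -0.047], "jaw": 0},
    {"linear": [52, -119, 0], "delta_rot": [0, 0, -0.047], "jaw": 0},
    {"linear": [52, -119, 0], "delta_rot": [0, 0, -0.047], "jaw": 0},
    {"linear": [52, -119, 0], "delta_rot": [0, 0, -0.047], "jaw": 0},
    {"linear": [52, -119, 0], "delta_rot": [0, 0, -0.047], "jaw": 0},
    {"linear": [52, -119, 0], "delta_rot": [0, 0, -0.047], "jaw": 0},
    {"linear": [52, -119, 40], "delta_rot": [0, 0, -0.047], "jaw": 0},
    {"linear": [52, -119, 80], "delta_rot": [0, 0, -0.047], "jaw": 0},
    {"linear": [52, -119, 110], "delta_rot": [0, 0, -0.047], "jaw": 0},
    {"linear": [52, -119, 135], "delta_rot": [0, 0, -0.047], "jaw": 0},
    {"linear": [52, -119, 149], "delta_rot": [0, 0, -0.047], "jaw": 0},
    {"linear": [52, -119, 149], "delta_rot": [0, 0, -0.047], "jaw": 0},
    {"linear": [52, -119, 149], "delta_rot": [0, 0, -0.047], "jaw": 0},
  ],
)

```text
t: 3.28
ee_pos: [0.5432, 0.0967, 0.0715]
tool_rot: [-0.0, 0.931, 0.365, -0.001]
contact_force: [-0.1, 0.0, 0.0]
grip_width: 0.0001
```

Run:
```python
from h import *;import cv2
s=sense();print(s['t'],s['joints'],s['ee_pos'],s['tool_rot'],s['contact_force'],s['grip_width'])
c=calibration("wrist");p,d=grab_frame("wrist");q,_=grab_frame("scene")
cv2.imwrite("pics/w2.png",np.hstack([cv2.resize(p,(400,300)),cv2.resize(q[170:290,240:400],(400,300))]))
```

```text
3.2833 [-2.93159631e-02  1.81151169e-01  1.89734602e+00 -9.95170886e-05
  1.06453976e+00  7.94499455e-01] [0.54316438 0.09669603 0.07154809] [-2.43065553e-04  9.31050408e-01  3.64889867e-01 -6.81403617e-04] [-0.11884576  0.0482576   0.01414176] 0.0001390364159230339
```

View pics/w2.png

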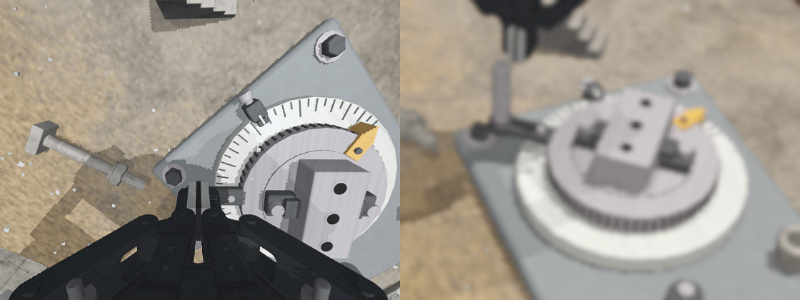

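Fingers are behind the post with nothing touched (force about 0). Next I'll compute the arc waypoints.

```bash
cat > arc.py <<'E'
import numpy as np
def rows(start,ang0,pts):
    # pts: list (world xy, toolx angle deg); prints tool-frame shift mm & rot
    a=np.radians(ang0);x=np.array([np.cos(a),np.sin(a)]);y=np.array([np.sin(a),-np.cos(a)])
    for P,t in pts:
        d=(np.asarray(P)-start)*1000;print([round(d@x,1),round(d@y,1),0],round(np.radians(ang0-t),3))
def ringpt(th,d,C=np.array([.5963,-.0080]),R=.115):
    a=np.radians(th);u=np.array([np.cos(a),np.sin(a)]);t=np.array([-u[1],u[0]]);return C+R*u-d*t,th-90
E
python3 - <<'E'
from arc import *
L=[(133,.030),(133,.026),(133,.023),(133,.021)]+[(133+k,.019) for k in np.arange(1,33,2)]
rows(np.array([.5435,.0974]),43,[ringpt(a,d) for a,d in L])
E
```

```text
[np.float64(-3.3), np.float64(-1.9), 0] 0.0
[np.float64(-7.3), np.float64(-1.9), 0] 0.0
[np.float64(-10.3), np.float64(-1.9), 0] 0.0
[np.float64(-12.3), np.float64(-1.9), 0] 0.0
[np.float64(-16.3), np.float64(-2.2), 0] -0.017
[np.float64(-20.3), np.float64(-2.7), 0] -0.052
[np.float64(-24.4), np.float64(-3.1), 0] -0.087
[np.float64(-28.4), np.float64(-3.4), 0] -0.122
[np.float64(-32.5), np.float64(-3.5), 0] -0.157
[np.float64(-36.6), np.float64(-3.4), 0] -0.192
[np.float64(-40.6), np.float64(-3.2), 0] -0.227
[np.float64(-44.7), np.float64(-2.9), 0] -0.262
[np.float64(-48.7), np.float64(-2.4), 0] -0.297
[np.float64(-52.7), np.float64(-1.8), 0] -0.332
[np.float64(-56.7), np.float64(-1.1), 0] -0.367
[np.float64(-60.7), np.float64(-0.2), 0] -0.401
[np.float64(-64.6), np.float64(0.8), 0] -0.436
[np.float64(-68.5), np.float64(2.0), 0] -0.471
[np.float64(-72.4), np.float64(3.3), 0] -0.506
[np.float64(-76.2), np.float64(4.7), 0] -0.541
```

Request:
arm_command(
  targets=[
    {"linear": [-3.3, -1.9, 0], "delta_rot": [0, 0, 0], "jaw": 0},
    {"linear": [-7.3, -1.9, 0], "delta_rot": [0, 0, 0], "jaw": 0},
    {"linear": [-10.3, -1.9, 0], "delta_rot": [0, 0, 0], "jaw": 0},
    {"linear": [-12.3, -1.9, 0], "delta_rot": [0, 0, 0], "jaw": 0},
    {"linear": [-14.3, -2.0, 0], "delta_rot": [0, 0, -0.01], "jaw": 0},
    {"linear": [-16.3, -2.2, 0], "delta_rot": [0, 0, -0.017], "jaw": 0},
    {"linear": [-18.3, -2.4, 0], "delta_rot": [0, 0, -0.035], "jaw": 0},
    {"linear": [-20.3, -2.7, 0], "delta_rot": [0, 0, -0.052], "jaw": 0},
  ],
)

```text
t: 4.05
ee_pos: [0.5268, 0.086, 0.0724]
tool_rot: [0.0, 0.921, 0.391, 0.001]
contact_force: [1.4, 1.7, 2.1]
grip_width: 0.0002
```

Run:
```python
from h import *;import cv2
s=sense();print(s['t'],s['joint_vel'],s['ee_pos'],s['tool_rot'],s['contact_force'])
p,d=grab_frame("wrist");q,_=grab_frame("scene")
cv2.imwrite("pics/w3.png",np.hstack([cv2.resize(p,(400,300)),cv2.resize(q[170:290,240:400],(400,300))]))
```

```text
4.05 [-0.02831888 -0.04583166  0.05731887 -0.00424943 -0.00848927 -0.22955618] [0.52678997 0.08597452 0.07239448] [1.43335582e-04 9.20545229e-01 3.90635612e-01 5.28413950e-04] [1.40477208 1.69669296 2.07936714]
```

View pics/w3.png

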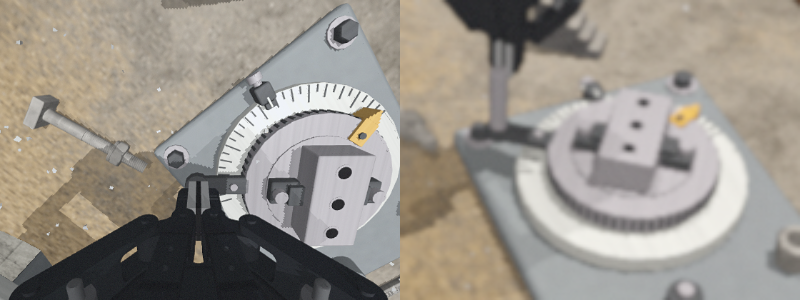

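Contact is made at about 2 N. The next arc segment, θ 136→186:

Run:
```python
from arc import *
s,a=ringpt(136,.019)
rows(s,46,[ringpt(136+k*2.5,.019) for k in range(1,21)])
```

```text
[np.float64(-5.0), np.float64(-0.7), 0] -0.044
[np.float64(-10.1), np.float64(-1.2), 0] -0.087
[np.float64(-15.2), np.float64(-1.5), 0] -0.131
[np.float64(-20.3), np.float64(-1.6), 0] -0.175
[np.float64(-25.3), np.float64(-1.4), 0] -0.218
[np.float64(-30.4), np.float64(-1.0), 0] -0.262
[np.float64(-35.5), np.float64(-0.4), 0] -0.305
[np.float64(-40.5), np.float64(0.4), 0] -0.349
[np.float64(-45.5), np.float64(1.5), 0] -0.393
[np.float64(-50.4), np.float64(2.7), 0] -0.436
[np.float64(-55.2), np.float64(4.2), 0] -0.48
[np.float64(-60.0), np.float64(5.9), 0] -0.524
[np.float64(-64.8), np.float64(7.8), 0] -0.567
[np.float64(-69.4), np.float64(9.9), 0] -0.611
[np.float64(-73.9), np.float64(12.2), 0] -0.654
[np.float64(-78.4), np.float64(14.7), 0] -0.698
[np.float64(-82.7), np.float64(17.4), 0] -0.742
[np.float64(-86.9), np.float64(20.2), 0] -0.785
[np.float64(-91.0), np.float64(23.3), 0] -0.829
[np.float64(-94.9), np.float64(26.5), 0] -0.873
```

Request:
arm_command(
  targets=[
    {"linear": [-5.0, -0.7, 0], "delta_rot": [0, 0, -0.044], "jaw": 0},
    {"linear": [-10.1, -1.2, 0], "delta_rot": [0, 0, -0.087], "jaw": 0},
    {"linear": [-15.2, -1.5, 0], "delta_rot": [0, 0, -0.131], "jaw": 0},
    {"linear": [-20.3, -1.6, 0], "delta_rot": [0, 0, -0.175], "jaw": 0},
    {"linear": [-25.3, -1.4, 0], "delta_rot": [0, 0, -0.218], "jaw": 0},
    {"linear": [-30.4, -1.0, 0], "delta_rot": [0, 0, -0.262], "jaw": 0},
    {"linear": [-35.5, -0.4, 0], "delta_rot": [0, 0, -0.305], "jaw": 0},
    {"linear": [-40.5, 0.4, 0], "delta_rot": [0, 0, -0.349], "jaw": 0},
    {"linear": [-45.5, 1.5, 0], "delta_rot": [0, 0, -0.393], "jaw": 0},
    {"linear": [-50.4, 2.7, 0], "delta_rot": [0, 0, -0.436], "jaw": 0},
    {"linear": [-55.2, 4.2, 0], "delta_rot": [0, 0, -0.48], "jaw": 0},
    {"linear": [-60.0, 5.9, 0], "delta_rot": [0, 0, -0.524], "jaw": 0},
    {"linear": [-64.8, 7.8, 0], "delta_rot": [0, 0, -0.567], "jaw": 0},
    {"linear": [-69.4, 9.9, 0], "delta_rot": [0, 0, -0.611], "jaw": 0},
    {"linear": [-73.9, 12.2, 0], "delta_rot": [0, 0, -0.654], "jaw": 0},
    {"linear": [-78.4, 14.7, 0], "delta_rot": [0, 0, -0.698], "jaw": 0},
    {"linear": [-82.7, 17.4, 0], "delta_rot": [0, 0, -0.742], "jaw": 0},
    {"linear": [-86.9, 20.2, 0], "delta_rot": [0, 0, -0.785], "jaw": 0},
    {"linear": [-91.0, 23.3, 0], "delta_rot": [0, 0, -0.829], "jaw": 0},
    {"linear": [-94.9, 26.5, 0], "delta_rot": [0, 0, -0.873], "jaw": 0},
  ],
)

```text
t: 5.82
ee_pos: [0.4794, -0.0007, 0.0719]
tool_rot: [-0.0, 0.669, 0.743, 0.0]
contact_force: [1.0, 2.3, -0.2]
grip_width: 0.0001
```

Request:
arm_command(
  targets=[
    {"linear": [0, 0, 0], "delta_rot": [0, 0, 0], "jaw": 0},
    {"linear": [0, 0, 0], "delta_rot": [0, 0, 0], "jaw": 0},
    {"linear": [0, 0, 0], "delta_rot": [0, 0, 0], "jaw": 0},
  ],
)

```text
t: 6.07
ee_pos: [0.4789, -0.0006, 0.0716]
tool_rot: [-0.0, 0.67, 0.742, -0.0]
contact_force: [1.2, -0.5, -0.5]
grip_width: -0.0001
```

Run:
```python
from h import *;import cv2
s=sense();print(s['t'],s['joints'],s['ee_pos'],s['tool_rot'],s['contact_force'])
c=calibration("wrist");p,d=grab_frame("wrist");q,_=grab_frame("scene");np.savez("pics/w4.npz",d=d,**c);cv2.imwrite("pics/w4r.png",p);cv2.imwrite("pics/s4r.png",q)
cv2.imwrite("pics/w4.png",np.hstack([cv2.resize(p,(400,300)),cv2.resize(q[170:290,240:400],(400,300))]))
```

```text
6.0667 [-2.38314438e-01  1.41314766e-02  2.07898721e+00 -5.42820335e-04
  1.04959955e+00 -3.40266484e-01] [ 0.47893966 -0.0006102   0.0716142 ] [-3.82940106e-04  6.70057837e-01  7.42308644e-01 -4.74822817e-04] [ 1.19787406 -0.45484699 -0.45323713]
```

View pics/w4.png

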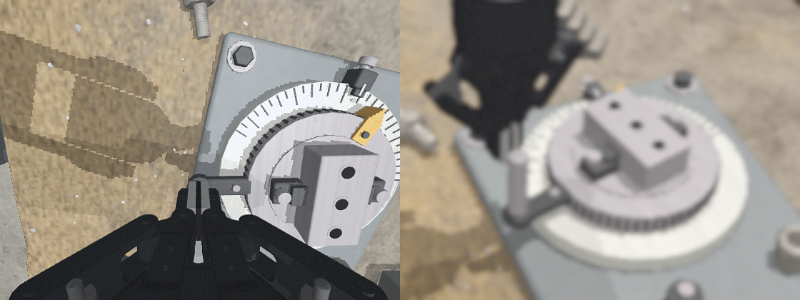

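The pointer has come close to the tab. I'll zoom in to measure what remains.

Run:
```python
import cv2
p=cv2.imread("pics/w4r.png");cv2.imwrite("pics/w4a.png",cv2.resize(p[70:210,460:560],(570,798)[0:2],interpolation=cv2.INTER_CUBIC)[:590])
```

```text
(no output)
```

View pics/w4a.png

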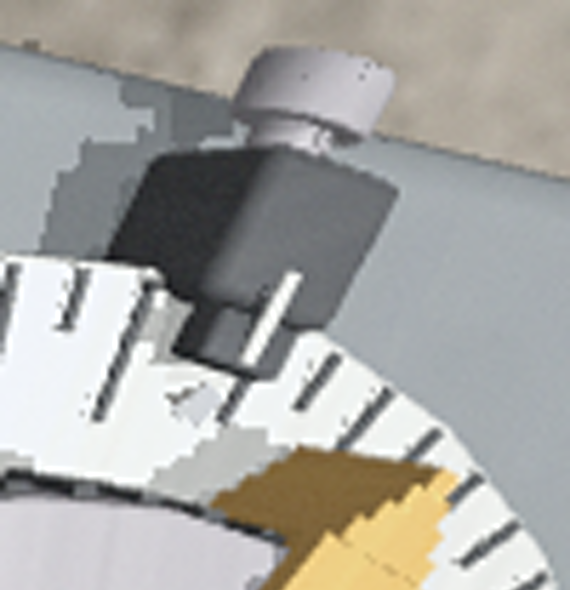

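Run:
```python
from m import *
z=np.load("pics/w4.npz");c={k:z[k] for k in z};o=np.array([.5963,-.0080])
def f(n,x,y,zz,s=5.7,ox=460,oy=70):
    P=ray(c,ox+x/s,oy+y/s,zz);v=P[:2]-o;print(n,P.round(4),'r',np.hypot(*v).round(4),'ang',np.degrees(np.arctan2(v[1],v[0])).round(2))
f('tiptop',455,470,.057);f('tipbot',300,450,.036);f('wl_out',293,275,.042);f('wl_in',250,362,.042);f('scr',365*1.4,135*1.4,.057,1,0,0)
```

```text
tiptop [0.6292 0.0699 0.057 ] r 0.0846 ang 67.1
tipbot [0.6285 0.0694 0.036 ] r 0.0839 ang 67.42
wl_out [0.6168 0.088  0.042 ] r 0.0981 ang 77.97
wl_in [0.6151 0.0785 0.042 ] r 0.0885 ang 77.72
scr [0.6197 0.0464 0.057 ] r 0.0592 ang 66.76
```

Run:
```python
from arc import *
s,a=ringpt(186,.019)
rows(s,96,[ringpt(186+k,.019) for k in (1,2,3,4,5,6,7,8,9,9.7,10.3,10.6)])
```

```text
[np.float64(-2.0), np.float64(-0.3), 0] -0.017
[np.float64(-4.0), np.float64(-0.6), 0] -0.035
[np.float64(-6.0), np.float64(-0.8), 0] -0.052
[np.float64(-8.1), np.float64(-1.0), 0] -0.07
[np.float64(-10.1), np.float64(-1.2), 0] -0.087
[np.float64(-12.1), np.float64(-1.4), 0] -0.105
[np.float64(-14.2), np.float64(-1.5), 0] -0.122
[np.float64(-16.2), np.float64(-1.5), 0] -0.14
[np.float64(-18.2), np.float64(-1.6), 0] -0.157
[np.float64(-19.6), np.float64(-1.6), 0] -0.169
[np.float64(-20.9), np.float64(-1.5), 0] -0.18
[np.float64(-21.5), np.float64(-1.5), 0] -0.185
```

Request:
arm_command(
  targets=[
    {"linear": [-2.0, -0.3, 0], "delta_rot": [0, 0, -0.017], "jaw": 0},
    {"linear": [-4.0, -0.6, 0], "delta_rot": [0, 0, -0.035], "jaw": 0},
    {"linear": [-6.0, -0.8, 0], "delta_rot": [0, 0, -0.052], "jaw": 0},
    {"linear": [-8.1, -1.0, 0], "delta_rot": [0, 0, -0.07], "jaw": 0},
    {"linear": [-10.1, -1.2, 0], "delta_rot": [0, 0, -0.087], "jaw": 0},
    {"linear": [-12.1, -1.4, 0], "delta_rot": [0, 0, -0.105], "jaw": 0},
    {"linear": [-14.2, -1.5, 0], "delta_rot": [0, 0, -0.122], "jaw": 0},
    {"linear": [-16.2, -1.5, 0], "delta_rot": [0, 0, -0.14], "jaw": 0},
    {"linear": [-18.2, -1.6, 0], "delta_rot": [0, 0, -0.157], "jaw": 0},
    {"linear": [-19.6, -1.6, 0], "delta_rot": [0, 0, -0.169], "jaw": 0},
    {"linear": [-20.9, -1.5, 0], "delta_rot": [0, 0, -0.18], "jaw": 0},
    {"linear": [-21.5, -1.5, 0], "delta_rot": [0, 0, -0.185], "jaw": 0},
    {"linear": [-21.5, -1.5, 0], "delta_rot": [0, 0, -0.185], "jaw": 0},
    {"linear": [-21.5, -1.5, 0], "delta_rot": [0, 0, -0.185], "jaw": 0},
    {"linear": [-21.5, -1.5, 0], "delta_rot": [0, 0, -0.185], "jaw": 0},
  ],
)

```text
t: 7.42
ee_pos: [0.4801, -0.0224, 0.0721]
tool_rot: [0.0, 0.598, 0.801, -0.0]
contact_force: [-0.5, 0.6, -0.7]
grip_width: -0.0
```

Run:
```python
from h import *;import cv2
s=sense();print(s['t'],s['joints'],s['ee_pos'],s['tool_rot'],s['contact_force'])
c=calibration("wrist");p,d=grab_frame("wrist");np.savez("pics/w5.npz",d=d,**c);cv2.imwrite("pics/w5r.png",p)
cv2.imwrite("pics/w5a.png",cv2.resize(p[80:180,440:560],(720,600),interpolation=cv2.INTER_CUBIC))
```

```text
7.4167 [-2.82747266e-01  1.67539213e-02  2.07535317e+00 -5.80711271e-04
  1.04946149e+00 -5.70550837e-01] [ 0.48013519 -0.02238537  0.07206246] [ 9.96690930e-05  5.98279128e-01  8.01287727e-01 -2.31530996e-04] [-0.46469615  0.58664918 -0.73853621]
```

View pics/w5a.png

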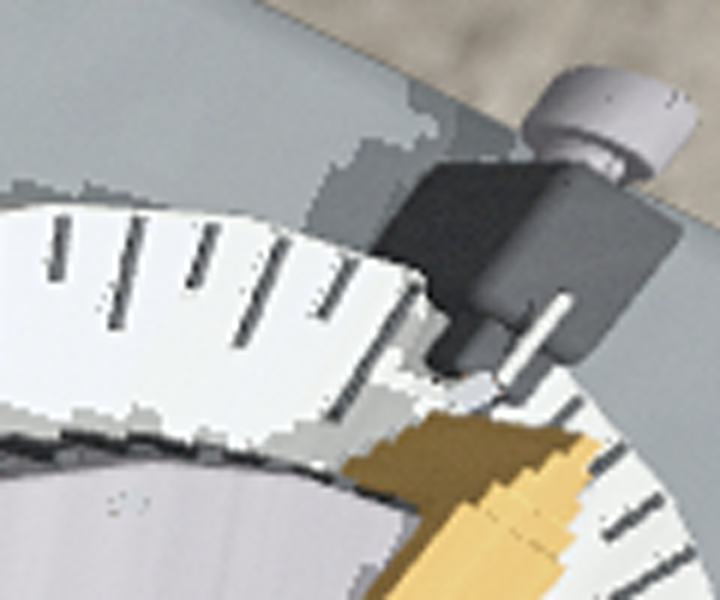

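Run:
```python
from m import *
z=np.load("pics/w5.npz");c={k:z[k] for k in z};o=np.array([.5963,-.0080])
def f(n,x,y,zz,s=6,ox=440,oy=80):
    P=ray(c,ox+x/s,oy+y/s,zz);v=P[:2]-o;print(n,P.round(4),'r',np.hypot(*v).round(4),'ang',np.degrees(np.arctan2(v[1],v[0])).round(2))
f('tiptop',598,437,.057);f('tipbot',440,412,.036);f('wl_out',565,297,.042);f('wl_in',503,383,.042)
```

```text
tiptop [0.6153 0.0745 0.057 ] r 0.0847 ang 77.06
tipbot [0.6149 0.0745 0.036 ] r 0.0845 ang 77.25
wl_out [0.6169 0.0882 0.042 ] r 0.0984 ang 77.94
wl_in [0.6153 0.0785 0.042 ] r 0.0885 ang 77.64
```

The pointer is within about 0.7° (roughly 1 mm) of the tab's middle. I'll back off, rise, and view from above for a check and to locate the lock lever.

Request:
arm_command(
  targets=[
    {"linear": [6, 0, 0], "delta_rot": [0, 0, 0], "jaw": 0},
    {"linear": [20, 0, 0], "delta_rot": [0, 0, 0], "jaw": 0},
    {"linear": [20, 0, -40], "delta_rot": [0, 0, 0], "jaw": 0},
    {"linear": [20, 0, -80], "delta_rot": [0, 0, 0], "jaw": 0},
    {"linear": [20, 0, -120], "delta_rot": [0, 0, 0], "jaw": 0},
    {"linear": [-56, 125, -168], "delta_rot": [0, 0, -1.42], "jaw": 0},
    {"linear": [-56, 125, -168], "delta_rot": [0, 0, -1.42], "jaw": 0},
    {"linear": [-56, 125, -168], "delta_rot": [0, 0, -1.42], "jaw": 0},
    {"linear": [-56, 125, -168], "delta_rot": [0, 0, -1.42], "jaw": 0},
    {"linear": [-56, 125, -168], "delta_rot": [0, 0, -1.42], "jaw": 0},
    {"linear": [-56, 125, -168], "delta_rot": [0, 0, -1.42], "jaw": 0},
    {"linear": [-56, 125, -168], "delta_rot": [0, 0, -1.42], "jaw": 0},
    {"linear": [-56, 125, -168], "delta_rot": [0, 0, -1.42], "jaw": 0},
    {"linear": [-56, 125, -168], "delta_rot": [0, 0, -1.42], "jaw": 0},
    {"linear": [-56, 125, -168], "delta_rot": [0, 0, -1.42], "jaw": 0},
    {"linear": [-56, 125, -168], "delta_rot": [0, 0, -1.42], "jaw": 0},
    {"linear": [-56, 125, -168], "delta_rot": [0, 0, -1.42], "jaw": 0},
    {"linear": [-56, 125, -168], "delta_rot": [0, 0, -1.42], "jaw": 0},
    {"linear": [-56, 125, -168], "delta_rot": [0, 0, -1.42], "jaw": 0},
    {"linear": [-56, 125, -168], "delta_rot": [0, 0, -1.42], "jaw": 0},
  ],
)

```text
t: 9.13
ee_pos: [0.616, -0.0403, 0.2401]
tool_rot: [0.0, -0.068, 0.998, -0.0]
contact_force: [0.2, -1.2, 0.1]
grip_width: 0.0002
```

Request:
arm_command(
  targets=[
    {"linear": [0, 0, 0], "delta_rot": [0, 0, 0], "jaw": 0},
    {"linear": [0, 0, 0], "delta_rot": [0, 0, 0], "jaw": 0},
    {"linear": [0, 0, 0], "delta_rot": [0, 0, 0], "jaw": 0},
  ],
)

```text
t: 9.38
ee_pos: [0.6159, -0.0404, 0.24]
tool_rot: [0.0, -0.068, 0.998, -0.0]
contact_force: [-0.4, 0.4, -0.2]
grip_width: 0.0002
```

Run:
```python
from h import *;import cv2
s=sense();print(s['t'],s['joints'],s['ee_pos'],s['tool_rot'],s['contact_force'])
c=calibration("wrist");p,d=grab_frame("wrist");np.savez("pics/w6.npz",d=d,**c);cv2.imwrite("pics/w6r.png",p)
cv2.imwrite("pics/w6.png",cv2.resize(p,(784,588),interpolation=cv2.INTER_CUBIC))
```

```text
9.3833 [-2.48858170e-01  1.42495795e-01  1.61118309e+00 -5.40922591e-05
  1.38783271e+00 -1.95651406e+00] [ 0.61594818 -0.04036486  0.24000445] [ 3.02091162e-05 -6.83812957e-02  9.97659258e-01 -3.79122586e-05] [-0.41259604  0.44445312 -0.24979144]
```

View pics/w6.png

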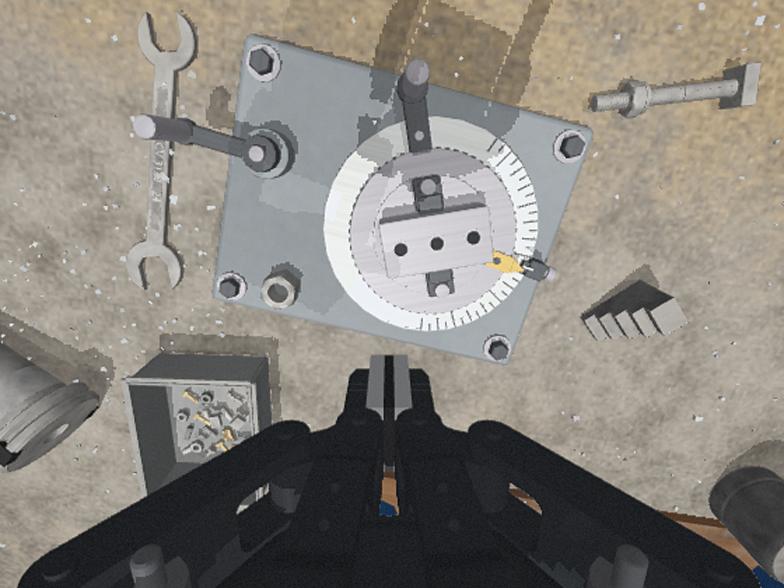

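The pointer at (520,265) meets the tab at (540,267). Lock hub is at (257,153) and its post top at (145,126). Zooming in on the pointer, then measuring.

Run:
```python
from m import *
p=cv2.imread("pics/w6r.png");cv2.imwrite("pics/w6a.png",cv2.resize(p[165:215,335:405],(700,500),interpolation=cv2.INTER_CUBIC))
z=np.load("pics/w6.npz");c={k:z[k] for k in z}
q,res=center(p,c);print(q,res.std())
f=lambda n,x,y,zz:print(n,ray(c,x/1.4,y/1.4,zz).round(4))
f('hub',257,153,.066);f('lockpost',145,126,.112);f('ringpost',417,72,.115)
f('blk',437,243,.086)
for a in[(248,35),(594,130),(507,363),(213,298)]:f('corner',*a,.018)
f('nut',283,287,.042);f('packer?',235,5,.0)
```

```text
[ 0.597437   -0.00504318  0.09416585] 0.007243206044663331
hub [ 0.5497 -0.1513  0.066 ]
lockpost [ 0.5413 -0.2107  0.112 ]
ringpost [ 0.4867 -0.0406  0.115 ]
blk [ 0.5961 -0.006   0.086 ]
corner [ 0.4617 -0.1762  0.018 ]
corner [0.4934 0.1203 0.018 ]
corner [0.7205 0.0952 0.018 ]
corner [ 0.6908 -0.2018  0.018 ]
nut [ 0.6624 -0.1303  0.042 ]
packer? [ 0.4378 -0.1933  0.    ]
```

View pics/w6a.png

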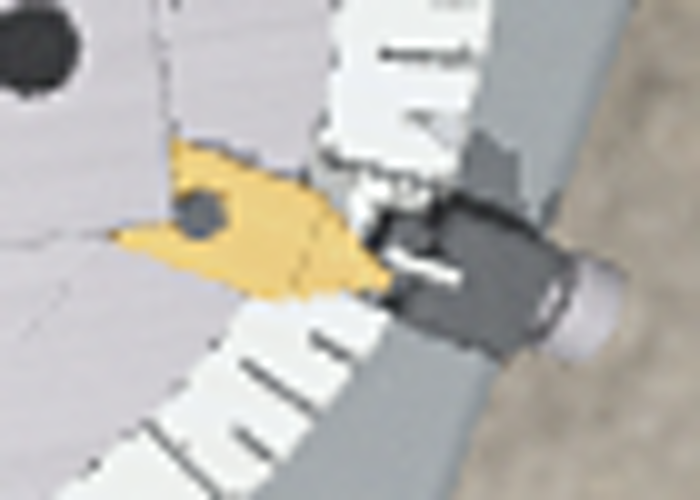

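Run:
```python
from m import *
for fn,L,s,ox,oy in[("w6",[('tip',388,280,.057),('out',460,278,.042),('in',395,252,.042)],10,335,165),("w5",[('tip',598,437,.057),('tipb',440,412,.036),('out',565,297,.042),('in',503,383,.042)],6,440,80)]:
    z=np.load(f"pics/{fn}.npz");c={k:z[k] for k in z}
    for o in ([.5963,-.0080],[.5959,-.0067],[.596,-.0058]):
        for n,x,y,zz in L:
            P=ray(c,ox+x/s,oy+y/s,zz);v=P[:2]-o;print(fn,o,n,P.round(4),'r',np.hypot(*v).round(4),'ang',np.degrees(np.arctan2(v[1],v[0])).round(2))
```

```text
w6 [0.5963, -0.008] tip [0.6145 0.075  0.057 ] r 0.085 ang 77.64
w6 [0.5963, -0.008] out [0.6163 0.0892 0.042 ] r 0.0993 ang 78.39
w6 [0.5963, -0.008] in [0.6141 0.0804 0.042 ] r 0.0902 ang 78.61
w6 [0.5959, -0.0067] tip [0.6145 0.075  0.057 ] r 0.0838 ang 77.18
w6 [0.5959, -0.0067] out [0.6163 0.0892 0.042 ] r 0.0981 ang 78.0
w6 [0.5959, -0.0067] in [0.6141 0.0804 0.042 ] r 0.089 ang 78.19
w6 [0.596, -0.0058] tip [0.6145 0.075  0.057 ] r 0.0829 ang 77.11
w6 [0.596, -0.0058] out [0.6163 0.0892 0.042 ] r 0.0972 ang 77.95
w6 [0.596, -0.0058] in [0.6141 0.0804 0.042 ] r 0.0881 ang 78.13
w5 [0.5963, -0.008] tip [0.6153 0.0745 0.057 ] r 0.0847 ang 77.06
w5 [0.5963, -0.008] tipb [0.6149 0.0745 0.036 ] r 0.0845 ang 77.25
w5 [0.5963, -0.008] out [0.6169 0.0882 0.042 ] r 0.0984 ang 77.94
w5 [0.5963, -0.008] in [0.6153 0.0785 0.042 ] r 0.0885 ang 77.64
w5 [0.5959, -0.0067] tip [0.6153 0.0745 0.057 ] r 0.0835 ang 76.59
w5 [0.5959, -0.0067] tipb [0.6149 0.0745 0.036 ] r 0.0834 ang 76.79
w5 [0.5959, -0.0067] out [0.6169 0.0882 0.042 ] r 0.0972 ang 77.55
w5 [0.5959, -0.0067] in [0.6153 0.0785 0.042 ] r 0.0873 ang 77.2
w5 [0.596, -0.0058] tip [0.6153 0.0745 0.057 ] r 0.0826 ang 76.51
w5 [0.596, -0.0058] tipb [0.6149 0.0745 0.036 ] r 0.0825 ang 76.71
w5 [0.596, -0.0058] out [0.6169 0.0882 0.042 ] r 0.0963 ang 77.49
w5 [0.596, -0.0058] in [0.6153 0.0785 0.042 ] r 0.0864 ang 77.13
```

The pointer is about 0.8° short, roughly 1.2 mm and well within 5 mm. Now the lock: position the finger behind its post (+x side), tool x along the push direction.

Request:
arm_command(
  targets=[
    {"linear": [30, -40, 0], "delta_rot": [0, 0, 0.1], "jaw": 0},
    {"linear": [50, -80, 0], "delta_rot": [0, 0, 0.2], "jaw": 0},
    {"linear": [60, -120, 0], "delta_rot": [0, 0, 0.293], "jaw": 0},
    {"linear": [65, -155, 0], "delta_rot": [0, 0, 0.293], "jaw": 0},
    {"linear": [65, -169, 0], "delta_rot": [0, 0, 0.293], "jaw": 0},
    {"linear": [65, -169, 0], "delta_rot": [0, 0, 0.293], "jaw": 0},
    {"linear": [65, -169, 0], "delta_rot": [0, 0, 0.293], "jaw": 0},
    {"linear": [65, -169, 40], "delta_rot": [0, 0, 0.293], "jaw": 0},
    {"linear": [65, -169, 80], "delta_rot": [0, 0, 0.293], "jaw": 0},
    {"linear": [65, -169, 115], "delta_rot": [0, 0, 0.293], "jaw": 0},
    {"linear": [65, -169, 145], "delta_rot": [0, 0, 0.293], "jaw": 0},
    {"linear": [65, -169, 166], "delta_rot": [0, 0, 0.293], "jaw": 0},
    {"linear": [65, -169, 166], "delta_rot": [0, 0, 0.293], "jaw": 0},
    {"linear": [65, -169, 166], "delta_rot": [0, 0, 0.293], "jaw": 0},
  ],
)

```text
t: 10.6
ee_pos: [0.5743, -0.2147, 0.0732]
tool_rot: [-0.001, 0.077, 0.997, 0.001]
contact_force: [1.0, -0.6, 0.6]
grip_width: -0.0003
```

Run:
```python
from h import *;import cv2
s=sense();print(s['t'],s['joints'],s['ee_pos'],s['tool_rot'],s['contact_force'])
p,d=grab_frame("wrist");q,_=grab_frame("scene")
cv2.imwrite("pics/w7.png",np.hstack([cv2.resize(p,(400,300)),cv2.resize(q[210:330,290:450],(400,300))]))
from arc import *
def lp(lock,d,P=np.array([.5502,-.152])):
    a=-np.pi/2-.103-lock;u=np.array([np.cos(a),np.sin(a)]);t=np.array([u[1],-u[0]]);return P+.06*u-d*t,np.degrees(a)-90+360
L=[(.06,.030),(.06,.026),(.06,.023),(.06,.021)]+[(k,.019) for k in np.arange(.1,1.41,.08)]
a=lp(.06,.034);print(a)
rows(np.array([.574,-.2166]),171,[lp(*k) for k in L])
```

```text
10.6 [-5.42580266e-01  3.10428863e-01  1.73642850e+00  2.62131066e-04
  1.09733396e+00 -1.95961651e+00] [ 0.57433249 -0.21472923  0.07322594] [-1.10861701e-03  7.68640017e-02  9.97040733e-01  6.87619173e-04] [ 1.01850235 -0.62950605  0.56052891]
(array([ 0.57401258, -0.21672218]), np.float64(170.6607879393676))
[np.float64(4.0), np.float64(-0.1), 0] 0.006
[np.float64(8.0), np.float64(-0.1), 0] 0.006
[np.float64(11.0), np.float64(-0.1), 0] 0.006
[np.float64(13.0), np.float64(-0.0), 0] 0.006
[np.float64(17.4), np.float64(-0.7), 0] 0.046
[np.float64(22.3), np.float64(-1.8), 0] 0.126
[np.float64(27.3), np.float64(-2.5), 0] 0.206
[np.float64(32.3), np.float64(-2.8), 0] 0.286
[np.float64(37.3), np.float64(-2.7), 0] 0.366
[np.float64(42.3), np.float64(-2.2), 0] 0.446
[np.float64(47.3), np.float64(-1.3), 0] 0.526
[np.float64(52.2), np.float64(-0.1), 0] 0.606
[np.float64(56.9), np.float64(1.6), 0] 0.686
[np.float64(61.5), np.float64(3.7), 0] 0.766
[np.float64(65.9), np.float64(6.1), 0] 0.846
[np.float64(70.1), np.float64(8.8), 0] 0.926
[np.float64(74.1), np.float64(11.9), 0] 1.006
[np.float64(77.8), np.float64(15.3), 0] 1.086
[np.float64(81.3), np.float64(19.0), 0] 1.166
[np.float64(84.4), np.float64(22.9), 0] 1.246
[np.float64(87.2), np.float64(27.1), 0] 1.326
```

View pics/w7.png

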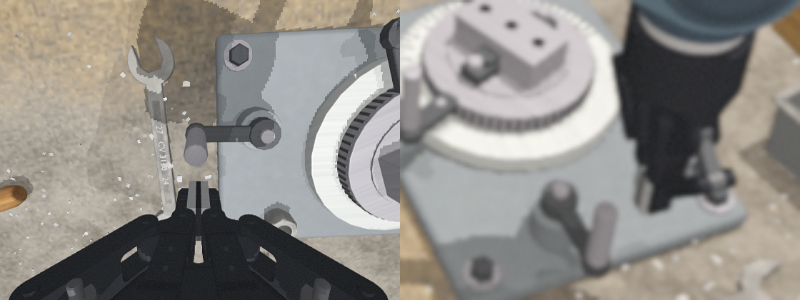

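The finger is lined up with the lock post. Pushing.

Request:
arm_command(
  targets=[
    {"linear": [4, -0.1, 0], "delta_rot": [0, 0, 0.006], "jaw": 0},
    {"linear": [8, -0.1, 0], "delta_rot": [0, 0, 0.006], "jaw": 0},
    {"linear": [11, -0.1, 0], "delta_rot": [0, 0, 0.006], "jaw": 0},
    {"linear": [13, 0, 0], "delta_rot": [0, 0, 0.006], "jaw": 0},
    {"linear": [15, -0.3, 0], "delta_rot": [0, 0, 0.02], "jaw": 0},
    {"linear": [17.4, -0.7, 0], "delta_rot": [0, 0, 0.046], "jaw": 0},
    {"linear": [20, -1.2, 0], "delta_rot": [0, 0, 0.09], "jaw": 0},
    {"linear": [22.3, -1.8, 0], "delta_rot": [0, 0, 0.126], "jaw": 0},
    {"linear": [27.3, -2.5, 0], "delta_rot": [0, 0, 0.206], "jaw": 0},
    {"linear": [32.3, -2.8, 0], "delta_rot": [0, 0, 0.286], "jaw": 0},
    {"linear": [37.3, -2.7, 0], "delta_rot": [0, 0, 0.366], "jaw": 0},
    {"linear": [42.3, -2.2, 0], "delta_rot": [0, 0, 0.446], "jaw": 0},
    {"linear": [47.3, -1.3, 0], "delta_rot": [0, 0, 0.526], "jaw": 0},
    {"linear": [52.2, -0.1, 0], "delta_rot": [0, 0, 0.606], "jaw": 0},
    {"linear": [56.9, 1.6, 0], "delta_rot": [0, 0, 0.686], "jaw": 0},
    {"linear": [61.5, 3.7, 0], "delta_rot": [0, 0, 0.766], "jaw": 0},
    {"linear": [65.9, 6.1, 0], "delta_rot": [0, 0, 0.846], "jaw": 0},
    {"linear": [70.1, 8.8, 0], "delta_rot": [0, 0, 0.926], "jaw": 0},
    {"linear": [74.1, 11.9, 0], "delta_rot": [0, 0, 1.006], "jaw": 0},
    {"linear": [77.8, 15.3, 0], "delta_rot": [0, 0, 1.086], "jaw": 0},
  ],
)

```text
t: 12.37
ee_pos: [0.4999, -0.1905, 0.0745]
tool_rot: [0.001, 0.584, 0.812, -0.001]
contact_force: [-1.2, -2.6, -0.2]
grip_width: -0.0001
```

Request:
arm_command(
  targets=[
    {"linear": [0, 0, 0], "delta_rot": [0, 0, 0], "jaw": 0},
    {"linear": [0, 0, 0], "delta_rot": [0, 0, 0], "jaw": 0},
  ],
)

```text
t: 12.53
ee_pos: [0.5, -0.1895, 0.074]
tool_rot: [-0.0, 0.581, 0.814, 0.0]
contact_force: [0.4, -0.9, -0.4]
grip_width: 0.0002
```

Run:
```python
from h import *;import cv2
s=sense();print(s['t'],s['joints'],s['ee_pos'],s['tool_rot'],s['contact_force'])
c=calibration("wrist");p,d=grab_frame("wrist");q,_=grab_frame("scene");np.savez("pics/w8.npz",d=d,**c)
cv2.imwrite("pics/w8.png",np.hstack([cv2.resize(p,(400,300)),cv2.resize(q[210:330,290:450],(400,300))]))
from arc import *
def lp(lock,d,P=np.array([.5502,-.152])):
    a=-np.pi/2-.103-lock;u=np.array([np.cos(a),np.sin(a)]);t=np.array([u[1],-u[0]]);return P+.06*u-d*t,np.degrees(a)-90+360
a=lp(1.14,.019);print(a)
rows(*a,[lp(k,.019) for k in np.arange(1.18,1.56,.03)])
```

```text
12.5333 [-5.74468543e-01  1.38871644e-01  1.94032779e+00  2.38367809e-04
  1.06253725e+00 -9.04666109e-01] [ 0.50001879 -0.18945768  0.07404916] [-7.67112430e-05  5.81325990e-01  8.13670742e-01  1.00705290e-04] [ 0.41830743 -0.8955353  -0.36029507]
(array([ 0.49951194, -0.18930578]), np.float64(108.7813460652387))
[np.float64(2.4), np.float64(-0.7), 0] 0.04
[np.float64(4.2), np.float64(-1.2), 0] 0.07
[np.float64(6.1), np.float64(-1.6), 0] 0.1
[np.float64(7.9), np.float64(-2.0), 0] 0.13
[np.float64(9.8), np.float64(-2.3), 0] 0.16
[np.float64(11.7), np.float64(-2.5), 0] 0.19
[np.float64(13.6), np.float64(-2.7), 0] 0.22
[np.float64(15.4), np.float64(-2.8), 0] 0.25
[np.float64(17.3), np.float64(-2.9), 0] 0.28
[np.float64(19.2), np.float64(-2.9), 0] 0.31
[np.float64(21.1), np.float64(-2.9), 0] 0.34
[np.float64(23.0), np.float64(-2.8), 0] 0.37
[np.float64(24.9), np.float64(-2.7), 0] 0.4
```

View pics/w8.png

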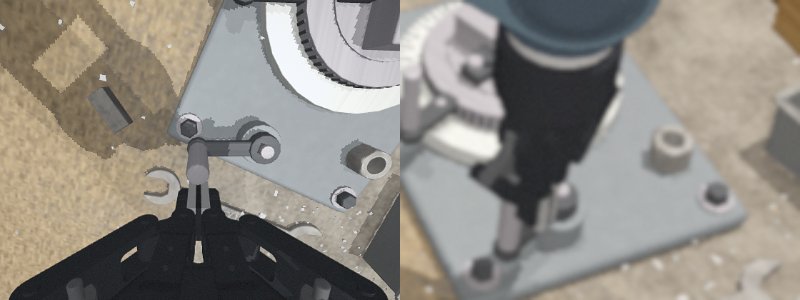

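Tracking well, with the post in contact with the finger. Next, nominal 1.42 in small steps, then read the force.

Request:
arm_command(
  targets=[
    {"linear": [2.4, -0.7, 0], "delta_rot": [0, 0, 0.04], "jaw": 0},
    {"linear": [4.2, -1.2, 0], "delta_rot": [0, 0, 0.07], "jaw": 0},
    {"linear": [6.1, -1.6, 0], "delta_rot": [0, 0, 0.1], "jaw": 0},
    {"linear": [7.9, -2, 0], "delta_rot": [0, 0, 0.13], "jaw": 0},
    {"linear": [9.8, -2.3, 0], "delta_rot": [0, 0, 0.16], "jaw": 0},
    {"linear": [11.7, -2.5, 0], "delta_rot": [0, 0, 0.19], "jaw": 0},
    {"linear": [13.6, -2.7, 0], "delta_rot": [0, 0, 0.22], "jaw": 0},
    {"linear": [15.4, -2.8, 0], "delta_rot": [0, 0, 0.25], "jaw": 0},
    {"linear": [17.3, -2.9, 0], "delta_rot": [0, 0, 0.28], "jaw": 0},
    {"linear": [17.3, -2.9, 0], "delta_rot": [0, 0, 0.28], "jaw": 0},
    {"linear": [17.3, -2.9, 0], "delta_rot": [0, 0, 0.28], "jaw": 0},
  ],
)

```text
t: 13.55
ee_pos: [0.4918, -0.1742, 0.0739]
tool_rot: [-0.0, 0.689, 0.725, -0.0]
contact_force: [-0.4, -2.3, -0.1]
grip_width: -0.0
```

Run:
```python
from h import *;import cv2
s=sense();print(s['t'],s['joints'],s['ee_pos'],s['tool_rot'],s['contact_force'])
c=calibration("wrist");p,d=grab_frame("wrist");np.savez("pics/w9.npz",d=d,**c)
cv2.imwrite("pics/w9.png",cv2.resize(p[150:300,200:420],(792,540),interpolation=cv2.INTER_CUBIC))
```

```text
13.55 [-5.57844938e-01  1.10018018e-01  1.97272576e+00 -2.94453600e-04
  1.05906637e+00 -6.08029573e-01] [ 0.49180695 -0.17422779  0.07390787] [-8.07172798e-05  6.89090838e-01  7.24674954e-01 -1.47604555e-04] [-0.38399442 -2.2947969  -0.0953335 ]
```

View pics/w9.png

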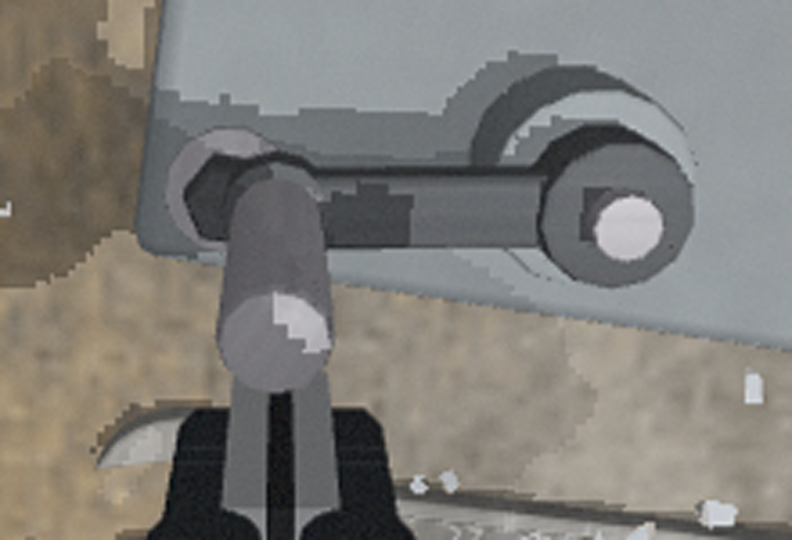

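The lever is parallel to tool y, which gives lock ≈ 1.42. I'll creep on to the stop.

Request:
arm_command(
  targets=[
    {"linear": [1.2, -0.3, 0], "delta_rot": [0, 0, 0.02], "jaw": 0},
    {"linear": [2.4, -0.7, 0], "delta_rot": [0, 0, 0.04], "jaw": 0},
    {"linear": [3.3, -0.9, 0], "delta_rot": [0, 0, 0.05], "jaw": 0},
    {"linear": [4.2, -1.2, 0], "delta_rot": [0, 0, 0.06], "jaw": 0},
    {"linear": [4.2, -1.2, 0], "delta_rot": [0, 0, 0.06], "jaw": 0},
  ],
)

```text
t: 14.02
ee_pos: [0.4904, -0.1697, 0.074]
tool_rot: [0.0, 0.711, 0.703, 0.0]
contact_force: [-1.4, -2.4, -0.3]
grip_width: 0.0001
```

Request:
arm_command(
  targets=[
    {"linear": [0.6, 0, 0], "delta_rot": [0, 0, 0.01], "jaw": 0},
    {"linear": [1.0, 0, 0], "delta_rot": [0, 0, 0.01], "jaw": 0},
    {"linear": [1.0, 0, 0], "delta_rot": [0, 0, 0.01], "jaw": 0},
  ],
)

```text
t: 14.27
ee_pos: [0.4903, -0.1688, 0.0739]
tool_rot: [-0.0, 0.714, 0.7, -0.0]
contact_force: [-1.6, -1.2, -0.6]
grip_width: 0.0002
```

Request:
arm_command(
  targets=[
    {"linear": [0.5, 0, 0], "delta_rot": [0, 0, 0], "jaw": 0},
    {"linear": [1.0, 0, 0], "delta_rot": [0, 0, 0], "jaw": 0},
    {"linear": [1.0, 0, 0], "delta_rot": [0, 0, 0], "jaw": 0},
  ],
)

```text
t: 14.52
ee_pos: [0.4903, -0.1686, 0.074]
tool_rot: [0.0, 0.714, 0.7, -0.001]
contact_force: [-2.0, -4.7, -0.4]
grip_width: 0.0001
```

Run:
```python
from h import *;import cv2
s=sense();print(s['t'],s['ee_pos'],s['contact_force'])
p,d=grab_frame("wrist")
cv2.imwrite("pics/w10.png",cv2.resize(p[150:300,200:420],(792,540),interpolation=cv2.INTER_CUBIC))
```

```text
14.5167 [ 0.49028731 -0.16858195  0.07397939] [-2.03873657 -4.73463676 -0.40185534]
```

View pics/w10.png

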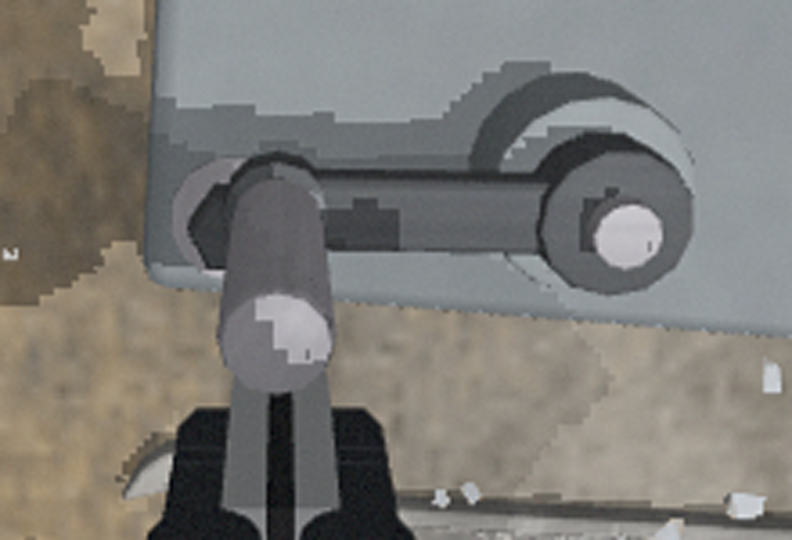

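The TCP stalled and the force rose to about 5 N, so the stop is met (lock ≈ 1.49). Retreat, rise, and make a final overhead check.

Request:
arm_command(
  targets=[
    {"linear": [-5, 0, 0], "delta_rot": [0, 0, 0], "jaw": 0},
    {"linear": [-20, 0, 0], "delta_rot": [0, 0, 0], "jaw": 0},
    {"linear": [-20, 0, -40], "delta_rot": [0, 0, 0], "jaw": 0},
    {"linear": [-20, 0, -80], "delta_rot": [0, 0, 0], "jaw": 0},
    {"linear": [-20, 0, -120], "delta_rot": [0, 0, 0], "jaw": 0},
    {"linear": [-20, 0, -160], "delta_rot": [0, 0, 0], "jaw": 0},
    {"linear": [0, 35, -166], "delta_rot": [0, 0, -0.12], "jaw": 0},
    {"linear": [30, 60, -166], "delta_rot": [0, 0, -0.24], "jaw": 0},
    {"linear": [60, 80, -166], "delta_rot": [0, 0, -0.36], "jaw": 0},
    {"linear": [90, 100, -166], "delta_rot": [0, 0, -0.48], "jaw": 0},
    {"linear": [115, 115, -166], "delta_rot": [0, 0, -0.6], "jaw": 0},
    {"linear": [131, 123, -166], "delta_rot": [0, 0, -0.72], "jaw": 0},
    {"linear": [131, 123, -166], "delta_rot": [0, 0, -0.84], "jaw": 0},
    {"linear": [131, 123, -166], "delta_rot": [0, 0, -0.96], "jaw": 0},
    {"linear": [131, 123, -166], "delta_rot": [0, 0, -1.08], "jaw": 0},
    {"linear": [131, 123, -166], "delta_rot": [0, 0, -1.2], "jaw": 0},
    {"linear": [131, 123, -166], "delta_rot": [0, 0, -1.32], "jaw": 0},
    {"linear": [131, 123, -166], "delta_rot": [0, 0, -1.44], "jaw": 0},
    {"linear": [131, 123, -166], "delta_rot": [0, 0, -1.56], "jaw": 0},
    {"linear": [131, 123, -166], "delta_rot": [0, 0, -1.68], "jaw": 0},
  ],
)

```text
t: 16.23
ee_pos: [0.6163, -0.039, 0.2399]
tool_rot: [0.0, -0.047, 0.999, 0.001]
contact_force: [-0.5, 0.2, -0.0]
grip_width: 0.0
```

Request:
arm_command(
  targets=[
    {"linear": [0, 0, 0], "delta_rot": [0, 0, 0], "jaw": 0},
    {"linear": [0, 0, 0], "delta_rot": [0, 0, 0], "jaw": 0},
    {"linear": [0, 0, 0], "delta_rot": [0, 0, 0], "jaw": 0},
    {"linear": [0, 0, 0], "delta_rot": [0, 0, 0], "jaw": 0},
    {"linear": [0, 0, 0], "delta_rot": [0, 0, 0], "jaw": 0},
  ],
)

```text
t: 16.65
ee_pos: [0.6162, -0.0394, 0.24]
tool_rot: [0.0, -0.044, 0.999, 0.0]
contact_force: [1.7, -0.7, -1.0]
grip_width: 0.0001
```

Run:
```python
from h import *;import cv2
s=sense();print(s['t'],s['ee_pos'],s['tool_rot'],s['contact_force'],s['joint_vel'])
c=calibration("wrist");p,d=grab_frame("wrist");np.savez("pics/w11.npz",d=d,**c);cv2.imwrite("pics/w11r.png",p)
cv2.imwrite("pics/w11.png",cv2.resize(p,(784,588),interpolation=cv2.INTER_CUBIC))
```

```text
16.65 [ 0.61619643 -0.03943547  0.24000157] [ 4.15915863e-05 -4.35442912e-02  9.99051490e-01  1.13166829e-04] [ 1.65217295 -0.73697883 -0.99680362] [-0.00031006 -0.00147079  0.00143517 -0.00243708 -0.00059529 -0.00404338]
```

View pics/w11.png

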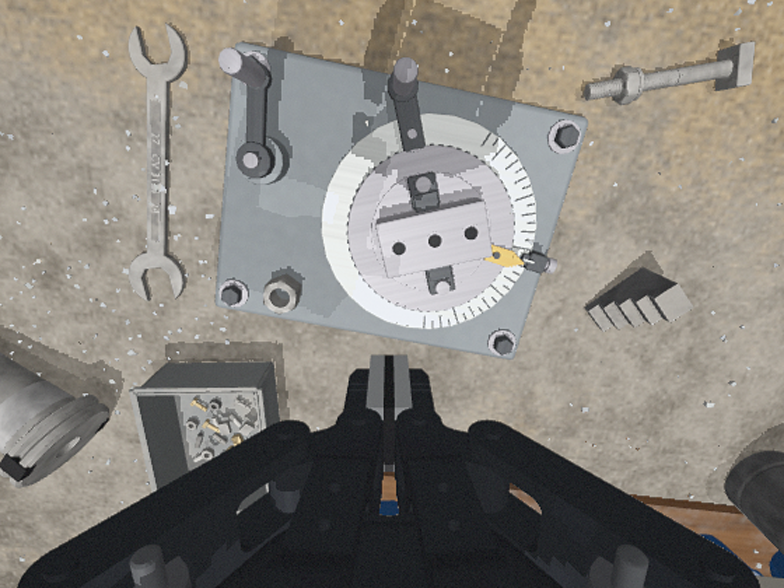

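The view shows the pointer (520,260) at the tab (540,261), and the lock lever swung parallel to the plate's edge: hub (251,160), post (232,62). The loose parts look undisturbed. One last numeric check, then I hand in.

Run:
```python
from h import *
z=np.load("pics/w11.npz");c={k:z[k] for k in z}
h=ray(c,251/1.4,160/1.4,.066);q=ray(c,232/1.4,62/1.4,.112);v=(q-h)[:2]
print(h,q,np.hypot(*v),'lock',np.arctan2(-v[0],-v[1])-.103)
print('nut',ray(c,283/1.4,287/1.4,.042))
import cv2
p=cv2.imread("pics/w11r.png");cv2.imwrite("pics/w11a.png",cv2.resize(p[160:210,335:405],(700,500),interpolation=cv2.INTER_CUBIC))
```

```text
[ 0.55011408 -0.15147618  0.066     ] [ 0.49095643 -0.14849957  0.112     ] 0.059232488729557255 lock 1.518070536826701
nut [ 0.65809902 -0.13146651  0.042     ]
```

View pics/w11a.png

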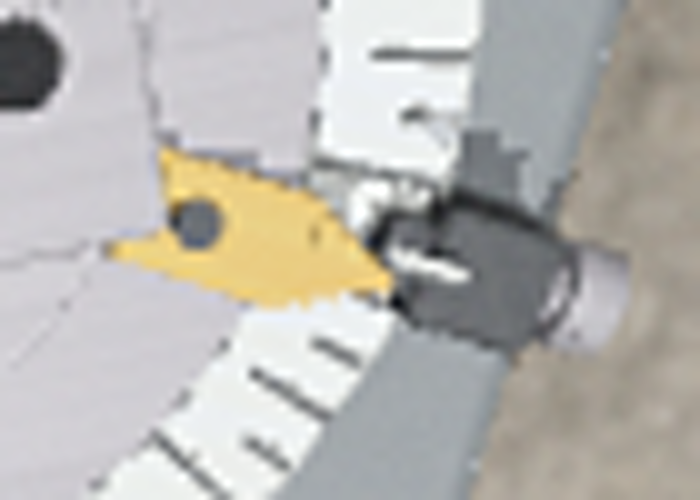

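```bash
python3 -c "
from rig import *
print(close_job())"
```

```text
the job is handed in; nothing more can be done
None
```

I pushed the ring about 64° counterclockwise by its post, until the brass pointer stood at the index tab. I then pushed the lock lever clockwise to its stop, backed off, and handed the job in at about 17 s of the 53 s allowed.

- **Pointer:** overhead and oblique wrist views put the tip about 0.8° short of the tab's mark, roughly 1.2 mm against the 5 mm limit. It looked unchanged in the last picture, taken after the lock push.
- **Lock:** the last image gives about 1.52 rad, which is the 1.5 rad stop within measuring error. At the stop the tool stalled and the force rose to about 5 N. The highest force reading at the end of any move was about 5 N.
- **Loose parts:** none looked disturbed in the pictures. I used the same pixel for the nut both times and got positions 4 mm apart, so that is not a precise check. I did not measure the other loose parts. The packer was not in the final view.
- **Disagreement:** my estimates of the ring's axis differed by about 2 mm between methods (rim fit, block hole, plate corners). Hand-picked pixels in the scene and side cameras put the axis up to about 10 mm off in y, so I relied on the wrist views. The pointer-to-tab reading changed by less than 0.2° whichever axis estimate I used.

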